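Jack up the front of the hotplate stirrer and hold it there

ROBOT

A 6-joint arm with a two-finger parallel gripper is mounted at the origin on a cart in front of the work surface, level with it; the furniture and walls round the work are solid. World frame = base frame: x ahead of the robot, y to its left, z up, the work surface at z = 0. Lengths are in mm, angles in rad, forces in N, time in s.
With the tool pointing down it reaches from about 400 to 925 mm from the base axis. Payload 12.5 kg.
Tool frame: the origin (TCP) lies between the finger pads; the fingertips stand 11 mm ahead of it and the grasp point (between the pads) lies 8 mm behind it; y points along the fingers, x is the direction in which the jaws open and shut, and the axes are right-handed (so a half turn about y gives the same grasp; the last joint's range is limited). The gripper opens to 95 mm and grips with 3 to 60 N. Pads are 20 mm wide; open, the fingers measure 119 mm over their backs; the gripper's body (75 mm by 180 mm) begins 59 mm behind the grasp point.
Start: joints at [1.013, 0.491, 1.559, -0, 1.092, -0.106], TCP at [272.852, 562.314, 225.661] pointing down, gripper open.
Joint ranges: [-3.1, 3.1], [-0.84, 2.19], [0.05, 2.79], [-1.13, 4.28], [0.06, 2.93], [-2.69, 2.69]. Speed limits (rad/s): [2.22, 2.22, 2.79, 3.14, 3.14, 3.14].

INTERFACE

Orientations are given as [roll, pitch, yaw] about the fixed x, y, z axes, in that order (R = Rz(yaw) Ry(pitch) Rx(roll)).
In Python, from cell import env gives the robot as it stands.
- The arm moves only by the tool jog_arm, never from a script. Its argument "series" is a list of rows, each an object of numbers: "dx", "dy", "dz": the shift along the world's x, y, z in m; "rx", "ry", "rz": the turn, a rotation vector about the world's x, y, z in degrees; "gripper": the opening, from 0 (shut) to 1 (fully open). A call has 1 to 12 rows; each row shifts and turns the commanded pose from where the row before left it; what a row does not reach is not made up. A row lasts 1/10 s, in which the tool goes at most 50 mm and 8.59 degrees, less where a joint would pass 70% of its speed; a pose out of reach is approached as far as the arm can. A call is refused whole if a number of a shift passes 0.05 or a number of a turn 8.59, either way. A call with a gripper value outside its range is refused whole. The fingers move at their own pace and stop on an object; the grip force is fixed at half the most. Time passes only in rows, so rows that do not move let the fingers close. It gives the time, the measured TCP pose, the force and the opening at its end, in the units of the state.
- env.state(): the state, without advancing time (a new reading comes with each control period).
- env.read_camera(name): name is "scene" or "side" or "wrist"; returns the picture (420x560x3 uint8, red, green, blue); there is no depth.
- env.camera_info(name): a dict with "camera_matrix" (3x3 intrinsics, pixels), "k1" (the pictures are not rectified: a ray, as slopes to the right and down, at radius r is drawn at 1 + k1 r^2 times it, then the intrinsics apply), "R" (3x3) and "t" (3): a world point X has camera coordinates R X + t; the wrist camera has in their place "mount" (4x4, takes a point from camera to tool coordinates, whose origin is the TCP and whose axes are the tool frame's). Camera axes: x right, y down, z forward; pixel columns grow to the right and rows downward; lengths in mm; the calibration is good to about 2 mm. A picture is of the moment at which its call begins: read the wrist's pose just before it. camera_info takes no time and is no camera call.
- env.job_done(): hands the job in, once; it reports no verdict.
The state is a dict: "t": time; "joints": joint angles; "qvel": joint speeds; "tau": joint torques, N m; "eef_pos": TCP position; "tcp_rot": TCP orientation; "ft_force": force on the tool from outside, world axes, zero at the start; "moment": the same for the moment, N m; "opening": opening from 0.0 (shut) to 1.0 (fully open).
Only numpy, scipy, OpenCV 4.12 (cv2) and the standard library are available. Lean on these libraries where they do the work, as an engineer would, in place of code of your own. Each camera call takes 0.05 s, during which the arm holds its last target.

TASK

A colleague wants to change the front feet of the hotplate stirrer: set the little lever jack on the bench so that its round saddle stands centred under the round pad of the stirrer's lifting lug, and let go of the jack. Then pump its handle: press it right down, let it spring right back up, press it right down again, and finish while holding the handle down, so that the jack alone keeps the front feet well clear of the bench. Do not touch the stirrer, do not upset the beaker on it, and leave the other things on the bench where they are.

Things in the scene. Friction and masses are not known exactly. Their poses are not given: they have to be found in the camera images.
- jack: Loose grey lever jack, 0.9 kg. Origin on its underside, z up, +x to the saddle end, -x to the handle end. Base plate x -92 to +80 mm, 60 wide, 8 thick; column 36 x 36 mm, 61 high, at x = +55 mm carries the saddle; two upright cheek plates (x -42 to +28 mm, 62 high, 44 mm wide over both) hold the handle between them: grip the jack across these. Carry it level, low.
- jack_grip (a point): Where to grip the jack: half-way between the two cheek plates, 45 mm above the underside, 20 mm behind the jack's origin (75 mm behind the saddle axis). Width over the cheeks, along the jack's y, 44 mm. Axes as the jack's.
- jack_saddle (a point): Centre of the top face of the jack's round saddle (26 mm across), 55 mm ahead (+x) of the jack's origin; 72 mm above the jack's underside before pumping.
- jack_press (a point): Middle of the top face of the flat black paddle (36 long, 30 wide, 8 mm thick) at the handle's end; moves with the handle, whose pivot is 20 mm ahead of the jack's origin and 50 mm up, 104 mm from this point. Paddle top about 77 mm above the bench when up, 34 mm when fully down; the base plate lies beneath it, 8 mm thick.
- jack_handle (a joint): Handle angle, rad: 0 = up (springs back there by itself in 0.3 s), 0.42 = fully down; over 0.36 is a full stroke. Needs 6 to 12 N at the paddle. A ratchet lifts the saddle: first stroke about 13 mm, each further one 11 mm if the handle went right back up (under 0.03) between. The saddle stays where it is while the handle goes up.
- jack_ram (a joint): Rise of the saddle, m: 0 = lowest, as at the start.
- lift_pad (a point): Lift point: centre of the underside of a dark round steel pad (26 mm across) below the tip of the steel lug (44 wide, 5 thick, equal disc on top, top 95 mm up) that sticks out 57 mm from the middle of the stirrer's front. At the start 81 mm above the bench (9 mm over the saddle), 35 mm before the front face. +x points level into the stirrer, z up.
- stirrer_base: Fixed brackets behind the hotplate stirrer; origin on the bench below the stirrer's middle, +x from its front to its back. The stirrer: white housing 130 deep (x), 150 wide (y), round metal top 109 mm high, two knobs that stick out 15 mm in front, 52 mm either side of the lug, 45 mm up. It swings about a pivot along y at x = +70 mm, 85 mm high.
- stirrer (a joint): Tilt of the stirrer about its rear pivot, rad: 0 = on its front feet, grows as the front rises. The lift pad is 170 mm from the pivot: 0.01 rad lifts it by 1.7 mm. Two full strokes of the centred jack give about 0.09.
- beaker_50: Small empty glass beaker, 46 mm across, 59 mm tall, standing loose on the stirrer's round top; origin at the centre of its underside.
- beaker_250: Bystander, leave it alone: large empty glass beaker, 72 mm across, 93 mm tall; origin at the centre of its underside.
- reagent_bottle_3: Bystander, leave it alone: small amber reagent bottle with a screw cap, 55 mm across, 106 mm tall; origin at the centre of its underside.
- label_tape: Bystander, leave it alone: roll of tape lying flat, 100 mm across, 25 mm tall; origin at the centre of its underside.
- lab_timer: Bystander, leave it alone: white wedge-shaped bench timer with a round dial, 63 x 68 x 57 mm; origin at the centre of its underside.
Mind the look-alikes: they are no part of the job. Leave any blue or turquoise look-alike of the beaker_50 alone.

How it is judged:
By the outcome, as a careful person would: the job done as asked, in the order asked, and still so for the second after the job is handed in, while the arm keeps its last pose, push and grip.
It also fails if it takes over 51 s, if anything falls off the work surface, if the arm or the gripper's body presses on something with over 40 N, if the wrist force passes 120 N, or if a joint passes its speed limit or range.

## Working session

There is one attempt and no reset: what is moved stays moved. The work goes in short steps, Python scripts to look and compute and a tool call to move; the robot and the scene stay as the last step left them, time stands still between calls to the robot, and variables do not carry over. Pictures are saved under pics/ and viewed, and the job is handed in when it is done.

Besides the shell and the picture viewer there is one more tool, called after "Call:" by a JSON object that holds its "api" and its "payload", one argument or row to a line. jog_arm: Moves the arm, as the interface text tells. Its arguments: {"type":"object","properties":{"series":{"type":"array"}},"required":["series"]}

```bash
mkdir -p pics; ls; python3 - <<'E'
from cell import env
import cv2
print(env.state())
for n in("scene","side","wrist"):
    print(n,env.camera_info(n))
    cv2.imwrite(f"pics/{n}0.png",env.read_camera(n)[:,:,::-1])
E
```

```text
pics
{'t': 0.0, 'joints': array([ 1.01339773e+00,  4.91580940e-01,  1.55946973e+00,  5.36132931e-06,
        1.09170767e+00, -1.05622221e-01]), 'qvel': array([ 5.20820770e-04,  7.70880949e-04,  4.76510798e-04,  1.81796115e-03,
       -1.53450387e-04, -1.05927690e-05]), 'tau': array([-2.08318823e-03, -6.12646723e+01, -2.58172166e+01,  6.91518746e-02,
        4.82415897e-02, -9.77566674e-05]), 'eef_pos': array([272.71443128, 562.09270936, 225.04148001]), 'tcp_rot': array([-1.57066871e+00,  1.15868353e-03,  1.11901755e+00]), 'ft_force': array([ 0.48440508, -0.1972461 ,  0.77164147]), 'moment': array([ 0.05985791, -0.00374369,  0.02799303]), 'opening': 1.0026603004516654}
scene {'camera_matrix': array([[513.47672967,   0.        , 276.8784771 ],
       [  0.        , 513.47672967, 217.80951578],
       [  0.        ,   0.        ,   1.        ]]), 'k1': -0.0852564105805941, 'R': array([[-0.98381004, -0.17894154,  0.00988596],
       [-0.15716235,  0.83493004, -0.52743893],
       [ 0.08612665, -0.52045342, -0.84953543]]), 't': array([ 570.3563293 ,  157.37829951, 1514.92583233])}
side {'
[... 264 characters left out ...]
8228232,  0.84067291, -0.46215339],
       [ 0.14859034, -0.43761694, -0.88679892]]), 't': array([539.07745542, 212.00288301, 985.99706781])}
wrist {'camera_matrix': array([[355.94896443,   0.        , 282.18515606],
       [  0.        , 355.94896443, 209.43253595],
       [  0.        ,   0.        ,   1.        ]]), 'k1': -0.008619545208210897, 'mount': array([[ 9.99999659e-01, -1.01011116e-04, -8.20027223e-04,
        -6.31087443e-01],
       [ 7.60780043e-04, -2.74559732e-01,  9.61569745e-01,
        -1.59461552e+02],
       [-3.22275688e-04, -9.61570041e-01, -2.74559561e-01,
         7.66216419e+01],
       [ 0.00000000e+00,  0.00000000e+00,  0.00000000e+00,
         1.00000000e+00]])}
```

View pics/scene0.png

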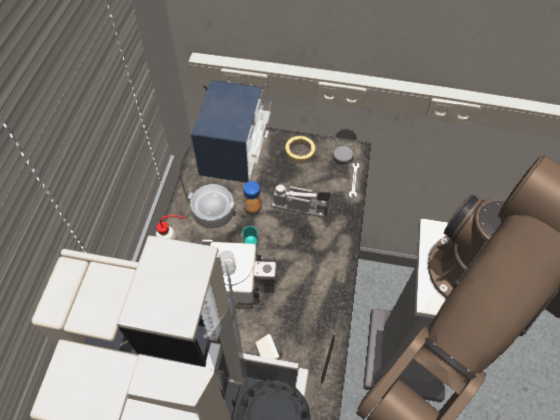

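View pics/side0.png

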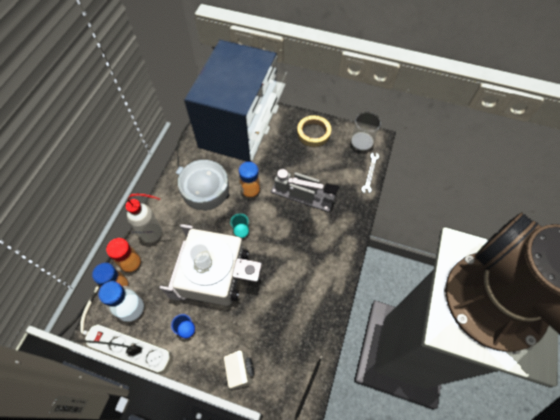

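View pics/wrist0.png

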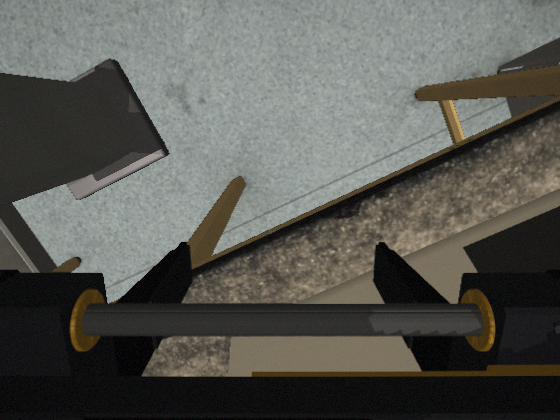

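The scene view shows the jack at about (300,198) with its saddle end to the left, and the stirrer lug disc at (265,270). In the side view the saddle is at (283,176), the paddle at (331,190) and the lug disc at (250,270). I'll zoom in for precise pixels.

```bash
cat > h.py <<'E'
import numpy as np, cv2
from scipy.spatial.transform import Rotation as Ro
def cam(info,state=None):
    K=np.array(info["camera_matrix"]);k1=info["k1"]
    if "R" in info: return K,k1,np.array(info["R"]),np.array(info["t"])
    M=np.array(info["mount"]); Rt=Ro.from_euler('xyz',state["tcp_rot"]).as_matrix(); p=np.array(state["eef_pos"])
    Rc=Rt@M[:3,:3]; c=Rt@M[:3,3]+p
    return K,k1,Rc.T,-Rc.T@c
def proj(C,X):
    K,k1,R,t=C; X=np.atleast_2d(X)
    return cv2.projectPoints(X.astype(float),cv2.Rodrigues(R)[0],t,K,np.array([k1,0,0,0.]))[0][:,0]
def back(C,uv,z):
    K,k1,R,t=C
    s=cv2.undistortPoints(np.array(uv,float).reshape(-1,1,2),K,np.array([k1,0,0,0.]))[:,0]
    c=-R.T@t; d=np.c_[s,np.ones(len(s))]@R
    return c+d*((np.broadcast_to(z,len(s))-c[2])/d[:,2])[:,None]
def crop(img,x0,y0,x1,y1,f,name):
    im=cv2.resize(img[y0:y1,x0:x1],None,fx=f,fy=f,interpolation=cv2.INTER_CUBIC)
    cv2.imwrite(name,im)
E
python3 - <<'E'
from h import *
for n,b in(("side",(260,155,350,220)),("side",(165,220,275,310)),("scene",(260,170,340,225)),("scene",(205,240,285,310))):
    im=cv2.imread(f"pics/{n}0.png"); f=min(780/(b[2]-b[0]),580/(b[3]-b[1])); f=int(f)
    crop(im,*b,f,f"pics/z_{n}_{b[0]}.png"); print(n,b,f)
from cell import env
for n,p in(("side",[[283,175],[331,190],[250,270]]),("scene",[[281,189],[322,197],[266,270]])):
    print(n,back(cam(env.camera_info(n)),p,[72,77,95]).round(1))
E
```

```text
side (260, 155, 350, 220) 8
side (165, 220, 275, 310) 6
scene (260, 170, 340, 225) 9
scene (205, 240, 285, 310) 8
side [[ 592.9 -132.5   72. ]
 [ 460.3 -125.2   77. ]
 [ 580.1  150.4   95. ]]
scene [[ 592.6 -137.4   72. ]
 [ 464.7 -128.    77. ]
 [ 583.2  152.5   95. ]]
```

```bash
ls pics
```

```text
scene0.png
side0.png
wrist0.png
z_scene_205.png
z_scene_260.png
z_side_165.png
z_side_260.png
```

View pics/z_side_260.png

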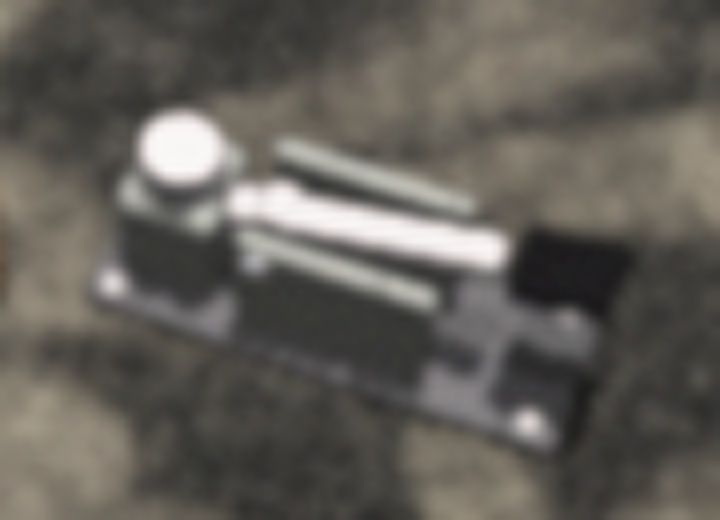

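View pics/z_side_165.png

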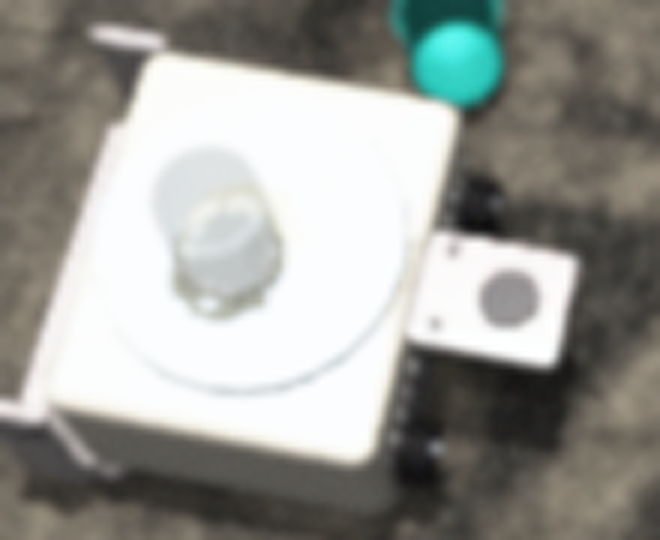

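View pics/z_scene_260.png

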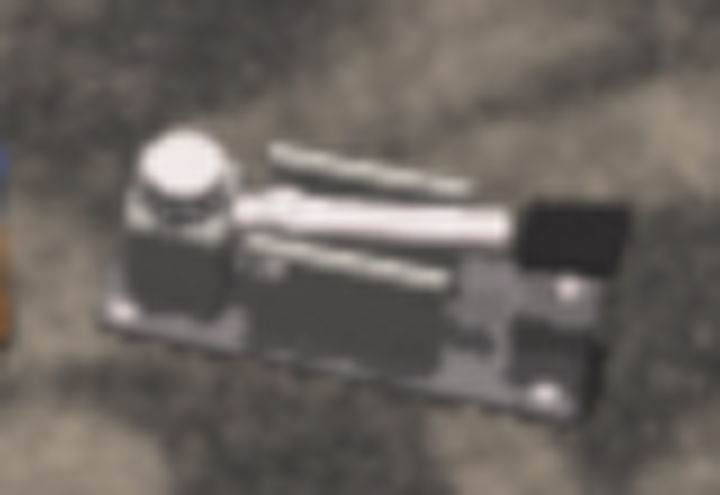

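View pics/z_scene_205.png

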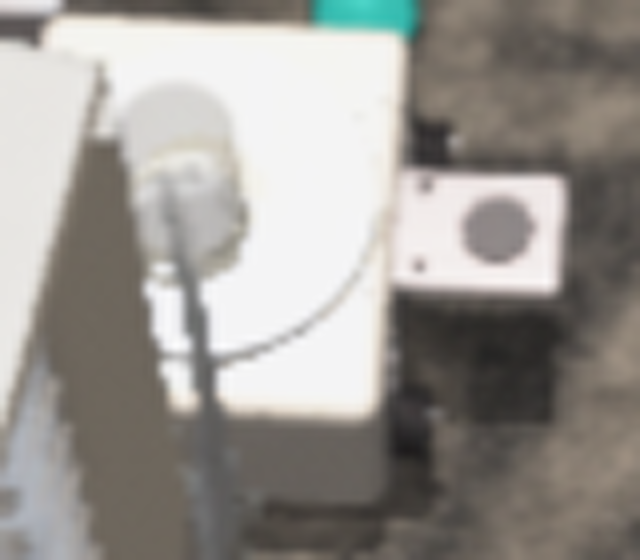

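```bash
cat > fit.py <<'E'
from h import *
from cell import env
from scipy.optimize import least_squares
C={n:cam(env.camera_info(n)) for n in("side","scene")}
def px(p,f,o): return (np.array(p)+.5)/f-.5+np.array(o)
J=[[55,0,72],[-80.4,0,77],[28,20,62],[-42,20,62],[28,-20,62],[-42,-20,62],[80,30,6],[-92,30,6]]
JU={"side":px([[181,147],[570,270],[243,237],[437,300],[275,148],[472,208],[90,298],[560,452]],8,(260,155)),
"scene":px([[185,160],[571,238],[247,240],[447,278],[272,150],[470,188],[103,322],[572,415]],9,(260,170))}
L=[[0,0,95],[-22,-22,91],[-22,22,91]]
LU={"side":px([[510,298],[578,257],[556,368]],6,(165,220)),"scene":px([[497,228],[568,178],[560,295]],8,(205,240))}
# stirrer housing top corners etc. used for yaw: local rel. to pad, front face at +35
H=[[35,-22,91],[35,22,91]]
HU={"side":px([[432,232],[407,342]],6,(165,220)),"scene":px([[402,168],[390,287]],8,(205,240))}
def fit(M,U,cs,x0):
    M=np.array(M,float)
    def w(q): 
        c,s=np.cos(q[2]),np.sin(q[2]); return np.c_[q[0]+c*M[:,0]-s*M[:,1],q[1]+s*M[:,0]+c*M[:,1],M[:,2]]
    r=least_squares(lambda q:np.concatenate([(proj(C[n],w(q))-U[n]).ravel() for n in cs]),x0,x_scale=[10,10,.1])
    return r.x,r.fun.reshape(-1,2)
if __name__=="__main__":
  for cs in(["side"],["scene"],["side","scene"]):
    q,r=fit(J,JU,cs,[530,-130,0]); print(cs,"jack",q.round(3)); print(r.round(1).tolist())
    q,r=fit(L+H,{n:np.r_[LU[n],HU[n]] for n in LU},cs,[580,150,0]);print("pad",q.round(3)); print(r.round(1).tolist())
E
python3 fit.py
```

```text
['side'] jack [ 5.41292e+02 -1.35156e+02 -3.90000e-02]
[[0.2, 0.3], [0.6, -0.5], [-0.7, 0.1], [0.2, 0.3], [0.4, -0.7], [0.6, -0.3], [-1.0, 0.2], [-0.5, 0.5]]
pad [5.81761e+02 1.49278e+02 1.50000e-01]
[[-0.1, 0.1], [-0.1, 0.1], [-0.1, -0.3], [0.2, 0.3], [0.2, -0.2]]
['scene'] jack [ 5.41636e+02 -1.39754e+02 -5.50000e-02]
[[-0.1, 0.1], [0.4, -0.8], [0.1, -0.0], [0.2, 0.3], [0.1, -0.4], [0.2, -0.2], [-1.2, 0.1], [0.2, 0.8]]
pad [5.82060e+02 1.46143e+02 1.22000e-01]
[[0.2, -0.0], [-0.2, 0.2], [-0.2, -0.1], [0.0, 0.2], [0.2, -0.3]]
['side', 'scene'] jack [ 5.41467e+02 -1.37044e+02 -4.60000e-02]
[[0.4, -0.4], [0.7, -1.0], [-0.5, -0.6], [0.3, -0.2], [0.6, -1.3], [0.7, -0.8], [-0.8, -0.5], [-0.5, 0.0], [-0.2, 0.9], [0.4, -0.3], [0.0, 0.8], [0.2, 0.9], [-0.0, 0.4], [0.1, 0.5], [-1.2, 1.0], [0.3, 1.3]]
pad [5.81891e+02 1.48087e+02 1.39000e-01]
[[0.0, -0.4], [0.1, -0.2], [-0.1, -0.7], [0.5, -0.3], [0.2, -0.8], [0.1, 0.6], [-0.4, 0.7], [-0.1, 0.5], [-0.2, 1.1], [0.3, 0.6]]
```

```bash
python3 - <<'E'
from fit import *
for z in(300,500,700,900): print(z,back(C["scene"],[[220,250],[240,395],[205,345],[270,400]],z).round(0).tolist())
print(back(C["side"],[[256,415],[310,385],[235,370],[180,330],[355,200],[315,128],[250,190],[240,225],[395,130],[362,140],[370,175]],0).round())
E
```

```text
300 [[679.0, 219.0, 300.0], [561.0, 537.0, 300.0], [656.0, 448.0, 300.0], [500.0, 535.0, 300.0]]
500 [[637.0, 321.0, 500.0], [541.0, 578.0, 500.0], [619.0, 507.0, 500.0], [491.0, 577.0, 500.0]]
700 [[595.0, 422.0, 700.0], [521.0, 620.0, 700.0], [581.0, 565.0, 700.0], [483.0, 619.0, 700.0]]
900 [[553.0, 524.0, 900.0], [502.0, 662.0, 900.0], [543.0, 623.0, 900.0], [475.0, 661.0, 900.0]]
[[ 470.  426.   -0.]
 [ 377.  331.    0.]
 [ 547.  355.    0.]
 [ 702.  314.    0.]
 [ 392. -163.    0.]
 [ 567. -370.    0.]
 [ 679. -100.   -0.]
 [ 666.   10.    0.]
 [ 333. -441.    0.]
 [ 420. -371.    0.]
 [ 370. -256.    0.]]
```

Call:
{"api": "jog_arm", "payload": {
  "series": [
    {"dx": 0.015,"dy": -0.04,"dz": 0.003,"rz": 3.1},
    {"dx": 0.015,"dy": -0.04,"dz": 0.003,"rz": 3.1},
    {"dx": 0.015,"dy": -0.04,"dz": 0.003,"rz": 3.1},
    {"dx": 0.015,"dy": -0.04,"dz": 0.003,"rz": 3.1},
    {"dx": 0.025,"dy": -0.038,"dz": 0.003,"rz": 3.1},
    {"dx": 0.025,"dy": -0.038,"dz": 0.003,"rz": 3.1},
    {"dx": 0.025,"dy": -0.038,"dz": 0.003,"rz": 3.1},
    {"dx": 0.025,"dy": -0.038,"dz": 0.003,"rz": 3.1},
    {"dx": 0.033,"dy": -0.035,"dz": 0.003,"rz": 3.1},
    {"dx": 0.033,"dy": -0.035,"dz": 0.003,"rz": 3.1},
    {"dx": 0.033,"dy": -0.035,"dz": 0.003,"rz": 3.1},
    {"dx": 0}
  ]
}}

```text
$.series[0]: bad value
```

```bash
python3 - <<'E'
from cell import env
import cv2,pickle
s=env.state();pickle.dump(s,open("s1.pkl","wb"))
cv2.imwrite("pics/wrist1.png",env.read_camera("wrist")[:,:,::-1])
print(s)
E
```

```text
{'t': 0.15, 'joints': array([ 1.01340709e+00,  4.91387886e-01,  1.55929483e+00, -9.68391845e-06,
        1.09168839e+00, -1.05600438e-01]), 'qvel': array([-0.00031497, -0.00203599, -0.00209155,  0.00128492,  0.00020294,
        0.00184563]), 'tau': array([ 2.27179524e-03, -6.12893414e+01, -2.58279097e+01,  6.93357107e-02,
        4.73620172e-02, -1.42390895e-04]), 'eef_pos': array([272.75711214, 562.1655971 , 225.2216545 ]), 'tcp_rot': array([-1.57072282e+00,  7.75020318e-04,  1.11901203e+00]), 'ft_force': array([ 0.79053037, -0.85159681, -0.27821271]), 'moment': array([-0.02664515,  0.02785377, -0.07740567]), 'opening': 1.0000838303011967}
```

View pics/wrist1.png

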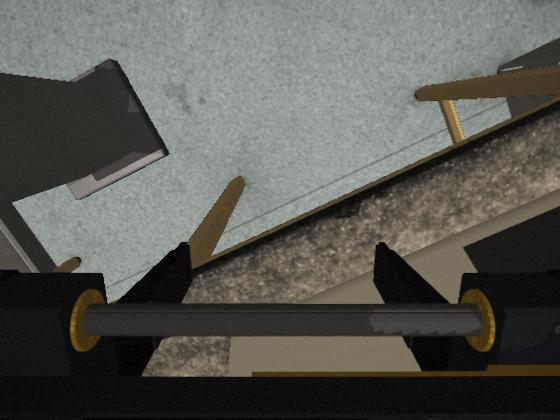

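The row was refused, so the arm has not moved; the wrist picture still shows the floor and the bench edge. I'll retry with every key given.

Call:
{"api": "jog_arm", "payload": {
  "series": [
    {"dx": 0.015,"dy": -0.04,"dz": 0.003,"rx": 0,"ry": 0,"rz": 3.1,"gripper": 1},
    {"dx": 0.015,"dy": -0.04,"dz": 0.003,"rx": 0,"ry": 0,"rz": 3.1,"gripper": 1},
    {"dx": 0.015,"dy": -0.04,"dz": 0.003,"rx": 0,"ry": 0,"rz": 3.1,"gripper": 1},
    {"dx": 0.015,"dy": -0.04,"dz": 0.003,"rx": 0,"ry": 0,"rz": 3.1,"gripper": 1},
    {"dx": 0.025,"dy": -0.038,"dz": 0.003,"rx": 0,"ry": 0,"rz": 3.1,"gripper": 1},
    {"dx": 0.025,"dy": -0.038,"dz": 0.003,"rx": 0,"ry": 0,"rz": 3.1,"gripper": 1},
    {"dx": 0.025,"dy": -0.038,"dz": 0.003,"rx": 0,"ry": 0,"rz": 3.1,"gripper": 1},
    {"dx": 0.025,"dy": -0.038,"dz": 0.003,"rx": 0,"ry": 0,"rz": 3.1,"gripper": 1},
    {"dx": 0.033,"dy": -0.035,"dz": 0.003,"rx": 0,"ry": 0,"rz": 3.1,"gripper": 1},
    {"dx": 0.033,"dy": -0.035,"dz": 0.003,"rx": 0,"ry": 0,"rz": 3.1,"gripper": 1},
    {"dx": 0.033,"dy": -0.035,"dz": 0.003,"rx": 0,"ry": 0,"rz": 3.1,"gripper": 1},
    {"dx": 0,"dy": 0,"dz": 0,"rx": 0,"ry": 0,"rz": 0,"gripper": 1}
  ]
}}

```text
t: 1.4
eef_pos: [535.0, 141.6, 258.5]
tcp_rot: [-1.572, 0.001, 1.712]
ft_force: [-1.0, 0.8, -0.2]
opening: 1.001
```

```bash
cat > snap.py <<'E'
import sys,pickle,cv2
from cell import env
n,tag=sys.argv[1:3]
s=env.state();im=env.read_camera(n)[:,:,::-1]
cv2.imwrite(f"pics/{n}{tag}.png",im);pickle.dump(s,open(f"s{tag}.pkl","wb"))
cv2.imwrite(f"pics/{n}{tag}b.png",cv2.resize(im,(800,600),interpolation=cv2.INTER_CUBIC))
print(s["t"],s["eef_pos"].round(1),s["tcp_rot"].round(4),s["ft_force"].round(1),s["joints"].round(3))
E
python3 snap.py wrist 1
```

```text
1.4 [535.  141.6 258.5] [-1.5719e+00  6.0000e-04  1.7117e+00] [-1.   0.8 -0.2] [ 1.400e-01  3.550e-01  1.694e+00 -1.000e-03  1.091e+00 -1.572e+00]
```

View pics/wrist1b.png

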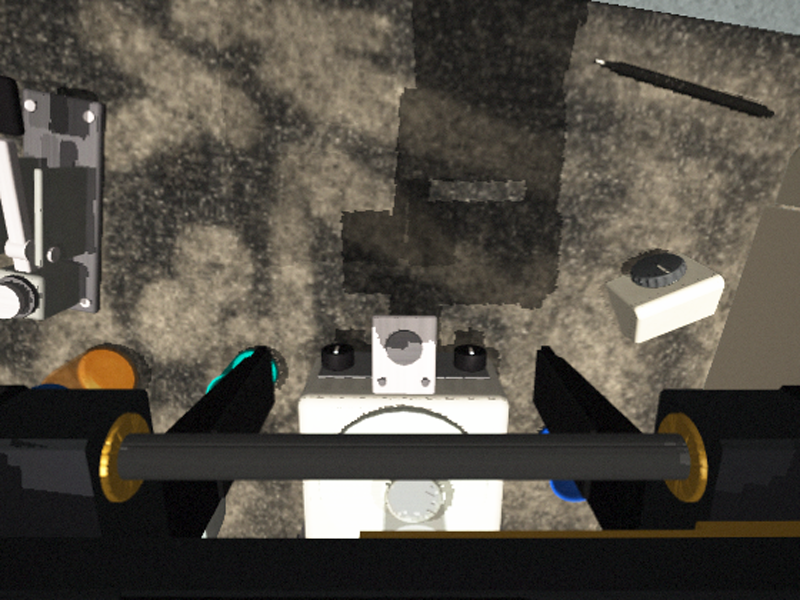

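The wrist view shows the lug disc at (404,347), lug corners at (373,317) and (438,317), and the knobs at about (338,355) and (470,355) in the enlarged picture. The stirrer is square to the tool. I'll zoom in to refine.

```bash
python3 - <<'E'
from h import *
crop(cv2.imread("pics/wrist1.png"),205,210,360,300,5,"pics/z3.png")
E
```

```text
(no output)
```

View pics/z3.png

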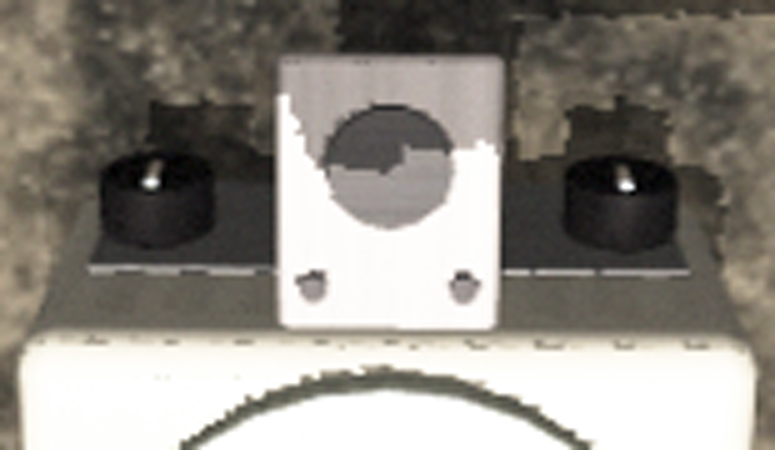

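```bash
cat >> fit.py <<'E'
def fitw(M,pix,tag,x0):
    import pickle
    C["w"]=cam(env.camera_info("wrist"),pickle.load(open(f"s{tag}.pkl","rb")))
    return fit(M,{"w":pix},["w"],x0)
E
python3 - <<'E'
from fit import *
U=px([[389.5,166],[278,56],[505,56]],5,(205,210))
for z in(89,91,93):
    q,r=fitw([[0,0,95],[-22,-22,z],[-22,22,z]],U,"1",[580,150,.14]);print(z,q.round(3),r.round(2).tolist())
print(back(C["w"],px([[389.5,166],[324,166],[455,166]],5,(205,210)),95).round(1))
e=back(C["w"],px([[90,268],[688,272]],5,(205,210)),80); print("front-edge yaw",-np.arctan2(*(e[1]-e[0])[:2]))
e=back(C["w"],px([[158,200],[622,202]],5,(205,210)),50); print("knobs",e.round(1),-np.arctan2(*(e[1]-e[0])[:2]))
U=np.array([[12,297]])/1.42857
print("saddle",back(C["w"],U,72))
for n in("side","scene"): print(n,proj(C[n],[[582,150,95]]))
E
```

```text
89 [5.84438e+02 1.47780e+02 1.36000e-01] [[0.2, 1.0], [-0.09, -0.59], [-0.11, -0.39]]
91 [5.84012e+02 1.47720e+02 1.36000e-01] [[0.2, 0.58], [-0.22, -0.38], [0.03, -0.18]]
93 [5.83583e+02 1.47660e+02 1.36000e-01] [[0.2, 0.17], [-0.36, -0.18], [0.16, 0.03]]
[[583.4 147.4  95. ]
 [585.2 134.9  95. ]
 [581.7 160.   95. ]]
front-edge yaw 0.1339078846771032
knobs [[616.1 100.1  50. ]
 [602.  202.3  50. ]] 0.13648772102944057
saddle [[ 594.15315133 -132.27788796   72.        ]]
side [[249.26836455 269.56495324]]
scene [[266.61896616 269.26274181]]
```

Call:
{"api": "jog_arm", "payload": {
  "series": [
    {"dx": -0.002,"dy": -0.04,"dz": -0.005,"rx": 0,"ry": 0,"rz": -1.5,"gripper": 1},
    {"dx": -0.002,"dy": -0.04,"dz": -0.005,"rx": 0,"ry": 0,"rz": -1.5,"gripper": 1},
    {"dx": -0.002,"dy": -0.04,"dz": -0.005,"rx": 0,"ry": 0,"rz": -1.5,"gripper": 1},
    {"dx": -0.002,"dy": -0.04,"dz": -0.005,"rx": 0,"ry": 0,"rz": -1.5,"gripper": 1},
    {"dx": -0.002,"dy": -0.04,"dz": -0.005,"rx": 0,"ry": 0,"rz": -1.5,"gripper": 1},
    {"dx": -0.002,"dy": -0.04,"dz": -0.005,"rx": 0,"ry": 0,"rz": -1.5,"gripper": 1},
    {"dx": -0.002,"dy": -0.04,"dz": -0.005,"rx": 0,"ry": 0,"rz": -1.7,"gripper": 1},
    {"dx": 0,"dy": 0,"dz": 0,"rx": 0,"ry": 0,"rz": 0,"gripper": 1},
    {"dx": 0,"dy": 0,"dz": 0,"rx": 0,"ry": 0,"rz": 0,"gripper": 1}
  ]
}}

```text
t: 2.35
eef_pos: [517.4, -134.2, 223.5]
tcp_rot: [-1.57, -0.001, 1.526]
ft_force: [0.3, 0.8, -0.3]
opening: 0.999
```

```bash
python3 snap.py wrist 2; python3 - <<'E'
from h import *
crop(cv2.imread("pics/wrist2.png"),180,50,400,280,2.6,"pics/z4.png")
E
```

```text
2.35 [ 517.4 -134.2  223.5] [-1.5701e+00 -6.0000e-04  1.5264e+00] [ 0.3  0.8 -0.3] [-0.378  0.366  1.782  0.     0.994 -1.904]
```

View pics/wrist2b.png

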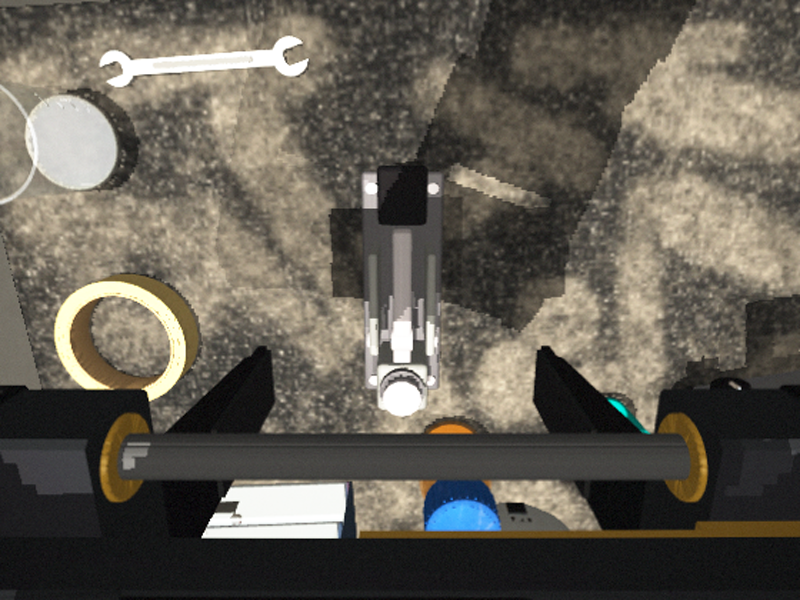

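```bash
python3 - <<'E'
from h import *
crop(cv2.imread("pics/wrist2.png"),230,105,330,295,3,"pics/z4.png")
E
```

```text
(no output)
```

View pics/z4.png

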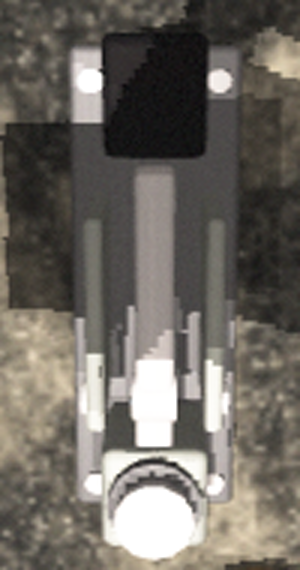

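```bash
python3 - <<'E'
from fit import *
M=[[55,0,72],[-80.4,0,77],[28,20,62],[-42,20,62],[28,-20,62],[-42,-20,62],[-92,-30,8],[-92,30,8]]
U=px([[155,521],[156,97],[214,430],[214,218],[93,430],[93,218],[72,47],[240,47]],3,(230,105))
q,r=fitw(M,U,"2",[540,-137,-.05]);print(q.round(3),r.round(2).tolist())
c,s=np.cos(q[2]),np.sin(q[2]);print("grip",q[0]-20*c,q[1]-20*s)
E
```

```text
[ 5.43526e+02 -1.37465e+02 -4.80000e-02] [[-0.44, 0.66], [-0.36, -0.9], [0.66, 0.98], [2.09, 0.35], [-0.32, 0.84], [-1.32, 0.19], [-1.5, -0.97], [1.19, -0.74]]
grip 523.5492320347238 -136.495386548183
```

Call:
{"api": "jog_arm", "payload": {
  "series": [
    {"dx": 0.006,"dy": -0.0023,"dz": -0.035,"rx": 0,"ry": 0,"rz": -0.2,"gripper": 1},
    {"dx": 0,"dy": 0,"dz": -0.04,"rx": 0,"ry": 0,"rz": 0,"gripper": 1},
    {"dx": 0,"dy": 0,"dz": -0.04,"rx": 0,"ry": 0,"rz": 0,"gripper": 0.8},
    {"dx": 0,"dy": 0,"dz": -0.035,"rx": 0,"ry": 0,"rz": 0,"gripper": 0.7},
    {"dx": 0,"dy": 0,"dz": -0.025,"rx": 0,"ry": 0,"rz": 0,"gripper": 0.65},
    {"dx": 0,"dy": 0,"dz": -0.009,"rx": 0,"ry": 0,"rz": 0,"gripper": 0.65},
    {"dx": 0,"dy": 0,"dz": 0,"rx": 0,"ry": 0,"rz": 0,"gripper": 0.6},
    {"dx": 0,"dy": 0,"dz": 0,"rx": 0,"ry": 0,"rz": 0,"gripper": 0.6}
  ]
}}

```text
t: 3.2
eef_pos: [524.5, -136.5, 40.8]
tcp_rot: [-1.572, 0.0, 1.525]
ft_force: [0.1, -0.7, 0.8]
opening: 0.611
```

Call:
{"api": "jog_arm", "payload": {
  "series": [
    {"dx": -0.001,"dy": 0,"dz": -0.003,"rx": 0,"ry": 0,"rz": 0,"gripper": 0.5},
    {"dx": 0,"dy": 0,"dz": 0,"rx": 0,"ry": 0,"rz": 0,"gripper": 0.4},
    {"dx": 0,"dy": 0,"dz": 0,"rx": 0,"ry": 0,"rz": 0,"gripper": 0.3},
    {"dx": 0,"dy": 0,"dz": 0,"rx": 0,"ry": 0,"rz": 0,"gripper": 0.3},
    {"dx": 0,"dy": 0,"dz": 0,"rx": 0,"ry": 0,"rz": 0,"gripper": 0.3}
  ]
}}

```text
t: 3.7
eef_pos: [522.9, -136.8, 37.4]
tcp_rot: [-1.571, -0.0, 1.524]
ft_force: [-2.1, 3.6, 6.2]
opening: 0.459
```

Call:
{"api": "jog_arm", "payload": {
  "series": [
    {"dx": 0,"dy": 0,"dz": 0.004,"rx": 0,"ry": 0,"rz": 0,"gripper": 0.3},
    {"dx": 0,"dy": 0,"dz": 0.005,"rx": 0,"ry": 0,"rz": 0,"gripper": 0.3},
    {"dx": 0,"dy": 0,"dz": 0.005,"rx": 0,"ry": 0,"rz": 0,"gripper": 0.3},
    {"dx": 0,"dy": 0,"dz": 0,"rx": 0,"ry": 0,"rz": 0,"gripper": 0.3}
  ]
}}

```text
t: 4.1
eef_pos: [523.0, -137.1, 51.2]
tcp_rot: [-1.571, 0.0, 1.524]
ft_force: [-0.3, -0.3, -9.6]
opening: 0.462
```

Call:
{"api": "jog_arm", "payload": {
  "series": [
    {"dx": -0.006,"dy": 0.01,"dz": 0,"rx": 0,"ry": 0,"rz": 0.5,"gripper": 0.3},
    {"dx": -0.006,"dy": 0.02,"dz": 0,"rx": 0,"ry": 0,"rz": 0.9,"gripper": 0.3},
    {"dx": -0.006,"dy": 0.024,"dz": 0,"rx": 0,"ry": 0,"rz": 0.9,"gripper": 0.3},
    {"dx": -0.006,"dy": 0.024,"dz": 0,"rx": 0,"ry": 0,"rz": 0.9,"gripper": 0.3},
    {"dx": -0.006,"dy": 0.024,"dz": 0,"rx": 0,"ry": 0,"rz": 0.9,"gripper": 0.3},
    {"dx": -0.006,"dy": 0.024,"dz": 0,"rx": 0,"ry": 0,"rz": 0.9,"gripper": 0.3},
    {"dx": -0.006,"dy": 0.024,"dz": 0,"rx": 0,"ry": 0,"rz": 0.9,"gripper": 0.3},
    {"dx": -0.006,"dy": 0.024,"dz": 0,"rx": 0,"ry": 0,"rz": 0.9,"gripper": 0.3},
    {"dx": -0.006,"dy": 0.024,"dz": 0,"rx": 0,"ry": 0,"rz": 0.9,"gripper": 0.3},
    {"dx": -0.006,"dy": 0.024,"dz": 0,"rx": 0,"ry": 0,"rz": 0.9,"gripper": 0.3},
    {"dx": -0.006,"dy": 0.024,"dz": 0,"rx": 0,"ry": 0,"rz": 0.9,"gripper": 0.3},
    {"dx": -0.006,"dy": 0.02,"dz": 0,"rx": 0,"ry": 0,"rz": 0.9,"gripper": 0.3}
  ]
}}

```text
t: 5.3
eef_pos: [449.8, 130.4, 50.6]
tcp_rot: [-1.57, -0.0, 1.707]
ft_force: [0.7, -0.5, -9.4]
opening: 0.455
```

Call:
{"api": "jog_arm", "payload": {
  "series": [
    {"dx": 0,"dy": 0,"dz": 0,"rx": 0,"ry": 0,"rz": 0,"gripper": 0.3},
    {"dx": 0,"dy": 0,"dz": 0,"rx": 0,"ry": 0,"rz": 0,"gripper": 0.3}
  ]
}}

```text
t: 5.5
eef_pos: [450.3, 129.4, 50.6]
tcp_rot: [-1.57, -0.0, 1.707]
ft_force: [0.2, -0.2, -9.8]
opening: 0.461
```

```bash
python3 snap.py wrist 3;python3 snap.py side 3
```

```text
5.5 [450.3 129.4  50.6] [-1.5705e+00 -1.0000e-04  1.7067e+00] [ 0.2 -0.2 -9.8] [ 0.139  0.556  2.099  0.     0.487 -1.568]
5.55 [450.6 129.   50.6] [-1.5707 -0.      1.7058] [  0.3   0.8 -10.3] [ 0.138  0.557  2.098  0.     0.487 -1.568]
```

View pics/wrist3b.png

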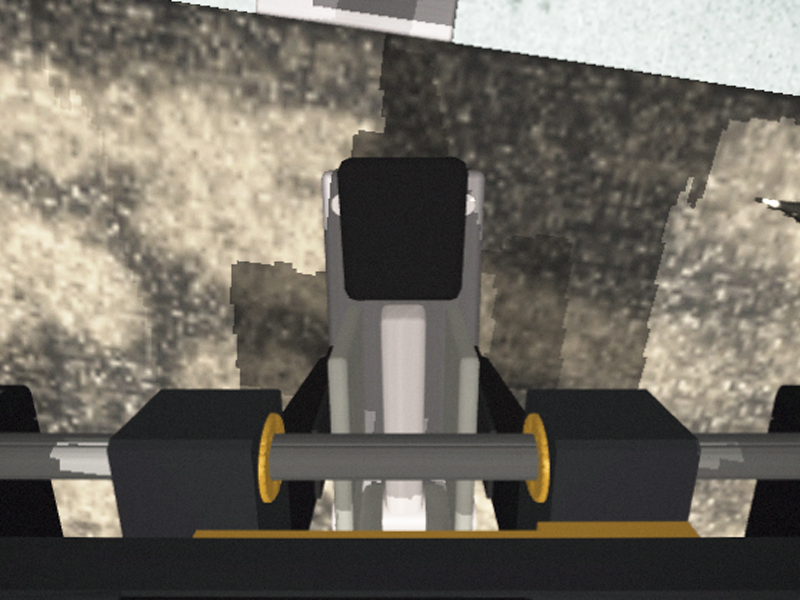

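View pics/side3b.png

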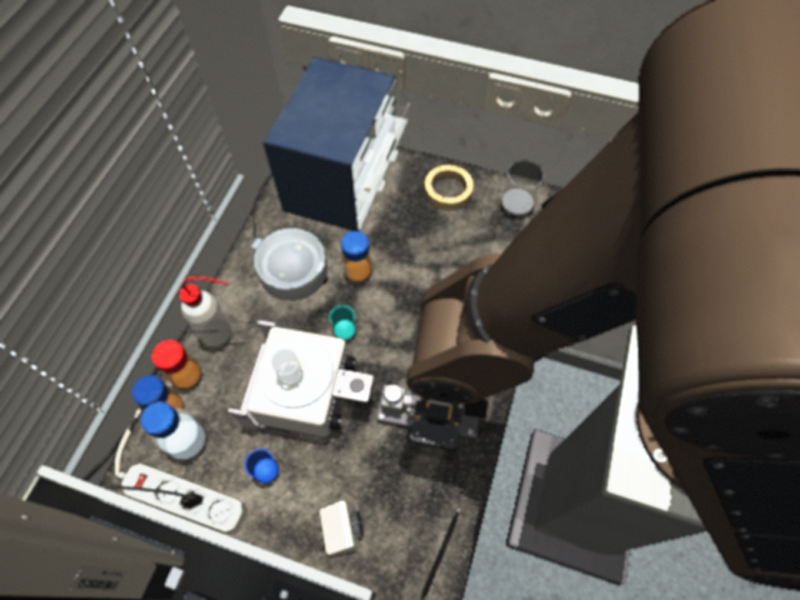

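The jack is held level. Its saddle is visible at (394,396) in the enlarged side view, just short of the lug disc at (354,384). In the wrist view the paddle is at about (403,228). I'll cross-check these.

```bash
python3 - <<'E'
from fit import *
import pickle
s=pickle.load(open("s3.pkl","rb"));C["w"]=cam(env.camera_info("wrist"),s)
p=s["eef_pos"];y=s["tcp_rot"][2]-np.pi/2;print(y)
u=np.array([np.cos(y),np.sin(y)])
sad=np.r_[p[:2]+75.6*u,72+p[2]-37.4];pad=np.r_[p[:2]-(60.4-.6)*u,77+p[2]-37.4]
print("pred side",proj(C["side"],[sad]),"pad top pred",proj(C["side"],[[583.4,147.6,95]]))
print("paddle pred wrist",proj(C["w"],[pad]))
im=cv2.imread("pics/side3.png");crop(im,230,250,330,310,8,"pics/z5.png")
im=cv2.imread("pics/wrist3.png");crop(im,220,100,345,230,4,"pics/z6.png")
E
```

```text
0.13504611457832727
pred side [[274.18565288 274.17498432]] pad top pred [[249.05909531 268.43469585]]
paddle pred wrist [[285.29560247 161.3150831 ]]
```

View pics/z5.png

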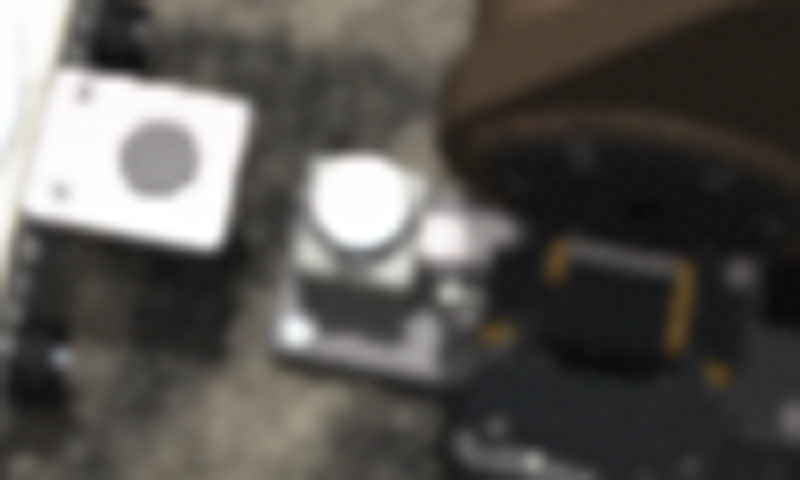

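Call:
{"api": "jog_arm", "payload": {
  "series": [
    {"dx": 0,"dy": 0,"dz": -0.005,"rx": 0,"ry": 0,"rz": 0,"gripper": 0.3},
    {"dx": 0,"dy": 0,"dz": -0.005,"rx": 0,"ry": 0,"rz": 0,"gripper": 0.3},
    {"dx": 0.0073,"dy": 0.001,"dz": 0,"rx": 0,"ry": 0,"rz": 0,"gripper": 0.3},
    {"dx": 0.0073,"dy": 0.001,"dz": 0,"rx": 0,"ry": 0,"rz": 0,"gripper": 0.3},
    {"dx": 0.0073,"dy": 0.001,"dz": 0,"rx": 0,"ry": 0,"rz": 0,"gripper": 0.3},
    {"dx": 0.0073,"dy": 0.001,"dz": 0,"rx": 0,"ry": 0,"rz": 0,"gripper": 0.3},
    {"dx": 0.0073,"dy": 0.001,"dz": 0,"rx": 0,"ry": 0,"rz": 0,"gripper": 0.3},
    {"dx": 0.0073,"dy": 0.001,"dz": 0,"rx": 0,"ry": 0,"rz": 0,"gripper": 0.3},
    {"dx": 0.0073,"dy": 0.001,"dz": 0,"rx": 0,"ry": 0,"rz": 0,"gripper": 0.3},
    {"dx": 0.0073,"dy": 0.001,"dz": 0,"rx": 0,"ry": 0,"rz": 0,"gripper": 0.3},
    {"dx": 0,"dy": 0,"dz": 0,"rx": 0,"ry": 0,"rz": 0,"gripper": 0.3},
    {"dx": 0,"dy": 0,"dz": 0,"rx": 0,"ry": 0,"rz": 0,"gripper": 0.3}
  ]
}}

```text
t: 6.8
eef_pos: [509.0, 137.0, 40.5]
tcp_rot: [-1.57, -0.0, 1.705]
ft_force: [-0.9, 0.7, -9.1]
opening: 0.462
```

```bash
python3 - <<'E'
from cell import env
import numpy as np
P=[]
for i in range(3):
    s=env.state();P.append(s["eef_pos"]);env.read_camera("side")
print(np.round(P,1),s["tcp_rot"],s["ft_force"])
E
```

```text
[[509.  137.   40.5]
 [508.8 137.   40.5]
 [508.8 137.   40.6]] [-1.57011072e+00 -9.44001302e-05  1.70542300e+00] [-0.72396327 -0.17190181 -9.28260308]
```

Call:
{"api": "jog_arm", "payload": {
  "series": [
    {"dx": 0,"dy": 0.0003,"dz": -0.0017,"rx": 0,"ry": 0,"rz": 0,"gripper": 0.3},
    {"dx": 0,"dy": 0,"dz": -0.0017,"rx": 0,"ry": 0,"rz": 0,"gripper": 0.3},
    {"dx": 0,"dy": 0,"dz": 0,"rx": 0,"ry": 0,"rz": 0,"gripper": 0.3}
  ]
}}

```text
t: 7.25
eef_pos: [509.1, 137.4, 37.5]
tcp_rot: [-1.571, -0.0, 1.706]
ft_force: [-3.4, 0.9, -1.7]
opening: 0.465
```

Call:
{"api": "jog_arm", "payload": {
  "series": [
    {"dx": 0,"dy": 0,"dz": 0,"rx": 0,"ry": 0,"rz": 0,"gripper": 0.5},
    {"dx": 0,"dy": 0,"dz": 0,"rx": 0,"ry": 0,"rz": 0,"gripper": 0.6},
    {"dx": 0,"dy": 0,"dz": 0,"rx": 0,"ry": 0,"rz": 0,"gripper": 0.65},
    {"dx": 0,"dy": 0,"dz": 0,"rx": 0,"ry": 0,"rz": 0,"gripper": 0.65}
  ]
}}

```text
t: 7.65
eef_pos: [509.5, 137.3, 37.4]
tcp_rot: [-1.572, -0.0, 1.705]
ft_force: [0.3, -0.1, -0.3]
opening: 0.638
```

Call:
{"api": "jog_arm", "payload": {
  "series": [
    {"dx": 0,"dy": 0,"dz": 0.02,"rx": 0,"ry": 0,"rz": 0,"gripper": 0.65},
    {"dx": 0,"dy": 0,"dz": 0.04,"rx": 0,"ry": 0,"rz": 0,"gripper": 0.65},
    {"dx": 0,"dy": 0,"dz": 0.04,"rx": 0,"ry": 0,"rz": 0,"gripper": 0.65},
    {"dx": 0,"dy": 0,"dz": 0.04,"rx": 0,"ry": 0,"rz": 0,"gripper": 1},
    {"dx": 0,"dy": 0,"dz": 0.04,"rx": 0,"ry": 0,"rz": 0,"gripper": 1},
    {"dx": 0.01,"dy": 0,"dz": 0.02,"rx": 0,"ry": 0,"rz": 0,"gripper": 1},
    {"dx": 0,"dy": 0,"dz": 0,"rx": 0,"ry": 0,"rz": 0,"gripper": 1},
    {"dx": 0,"dy": 0,"dz": 0,"rx": 0,"ry": 0,"rz": 0,"gripper": 1},
    {"dx": 0,"dy": 0,"dz": 0,"rx": 0,"ry": 0,"rz": 0,"gripper": 1}
  ]
}}

```text
t: 8.55
eef_pos: [518.5, 137.2, 236.0]
tcp_rot: [-1.569, -0.0, 1.705]
ft_force: [-0.1, -0.3, -0.3]
opening: 0.996
```

```bash
python3 snap.py wrist 4; python3 - <<'E'
from h import *
crop(cv2.imread("pics/wrist4.png"),200,100,360,290,3,"pics/z7.png")
E
```

```text
8.55 [518.5 137.2 236. ] [-1.5686e+00 -1.0000e-04  1.7054e+00] [-0.1 -0.3 -0.3] [ 0.135  0.355  1.761  0.     1.027 -1.57 ]
```

View pics/z7.png

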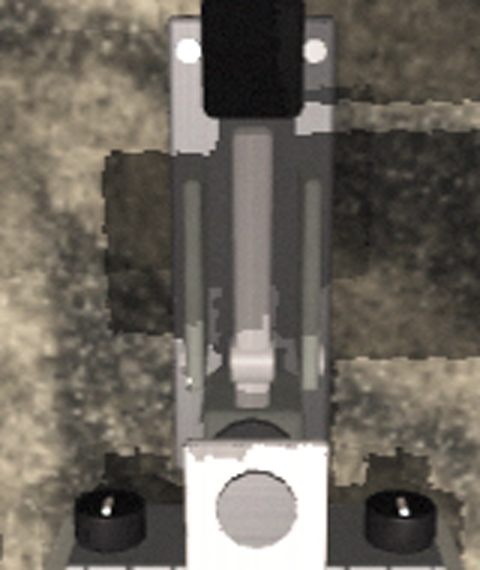

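```bash
python3 - <<'E'
from fit import *
M=[[28,20,62],[-42,20,62],[28,-20,62],[-42,-20,62],[-92,-30,8],[-92,30,8],[-63,-15,73],[-63,15,73]]
U2=px([[214,430],[214,218],[93,430],[93,218],[72,47],[240,47],[104,158],[208,158]],3,(230,105))
U4=px([[312,390],[312,180],[193,390],[193,180],[170,17],[333,18],[203,118],[304,118]],3,(200,100))
q2,r2=fitw(M,U2,"2",[540,-137,-.05]);print(q2.round(3),r2.round(1).tolist())
s2=back(C["w"],px([[155,521]],3,(230,105)),72)[0]
q4,r4=fitw(M,U4,"4",[510,140,.13]);print(q4.round(3),r4.round(1).tolist())
d=s2[:2]-q2[:2];a=q2[2];l=[np.cos(a)*d[0]+np.sin(a)*d[1],-np.sin(a)*d[0]+np.cos(a)*d[1]];print("saddle local",l)
a=q4[2];print("saddle now",q4[0]+np.cos(a)*l[0]-np.sin(a)*l[1],q4[1]+np.sin(a)*l[0]+np.cos(a)*l[1], "nominal",q4[0]+55*np.cos(a),q4[1]+55*np.sin(a))
q,r=fitw([[0,0,95],[-22,-22,92.5],[-22,22,92.5]],px([[257,510],[186,440],[328,440]],3,(200,100)),"4",[580,150,.14]);print("pad",q.round(3),r.round(1).tolist())
E
```

```text
[ 5.43566e+02 -1.37613e+02 -5.10000e-02] [[0.5, 1.3], [2.1, 0.7], [-0.5, 1.0], [-1.3, 0.4], [-1.4, -0.8], [1.3, -0.4], [-0.3, -1.0], [-0.4, -0.8]]
[5.29804e+02 1.39128e+02 1.35000e-01] [[0.3, 1.0], [1.6, 0.4], [-0.4, 1.0], [-1.5, 0.4], [-1.3, -0.2], [1.7, -0.6], [-0.2, -0.8], [-0.2, -0.8]]
saddle local [np.float64(54.03388677239533), np.float64(0.6368869430528856)]
saddle now 583.263050692328 147.0174441957656 nominal 584.3059632798926 146.51611288666635
pad [5.83612e+02 1.47708e+02 1.35000e-01] [[-0.0, -0.0], [-0.5, 0.0], [0.5, 0.0]]
```

Call:
{"api": "jog_arm", "payload": {
  "series": [
    {"dx": -0.0175,"dy": -0.002,"dz": -0.025,"rx": 0,"ry": 0,"rz": 0,"gripper": 0.5},
    {"dx": -0.0175,"dy": -0.002,"dz": -0.025,"rx": 0,"ry": 0,"rz": 0,"gripper": 0},
    {"dx": -0.0175,"dy": -0.002,"dz": -0.025,"rx": 0,"ry": 0,"rz": 0,"gripper": 0},
    {"dx": -0.0175,"dy": -0.002,"dz": -0.025,"rx": 0,"ry": 0,"rz": 0,"gripper": 0},
    {"dx": 0,"dy": 0,"dz": 0,"rx": 0,"ry": 0,"rz": 0,"gripper": 0},
    {"dx": 0,"dy": 0,"dz": 0,"rx": 0,"ry": 0,"rz": 0,"gripper": 0},
    {"dx": 0,"dy": 0,"dz": 0,"rx": 0,"ry": 0,"rz": 0,"gripper": 0},
    {"dx": 0,"dy": 0,"dz": 0,"rx": 0,"ry": 0,"rz": 0,"gripper": 0}
  ]
}}

```text
t: 9.4
eef_pos: [450.3, 129.4, 138.0]
tcp_rot: [-1.573, -0.0, 1.705]
ft_force: [0.2, 0.1, 0.2]
opening: 0.38
```

```bash
python3 snap.py wrist 5
```

```text
9.4 [450.3 129.4 138. ] [-1.5726e+00 -1.0000e-04  1.7054e+00] [0.2 0.1 0.2] [ 0.139  0.397  2.031  0.     0.712 -1.567]
```

View pics/wrist5b.png

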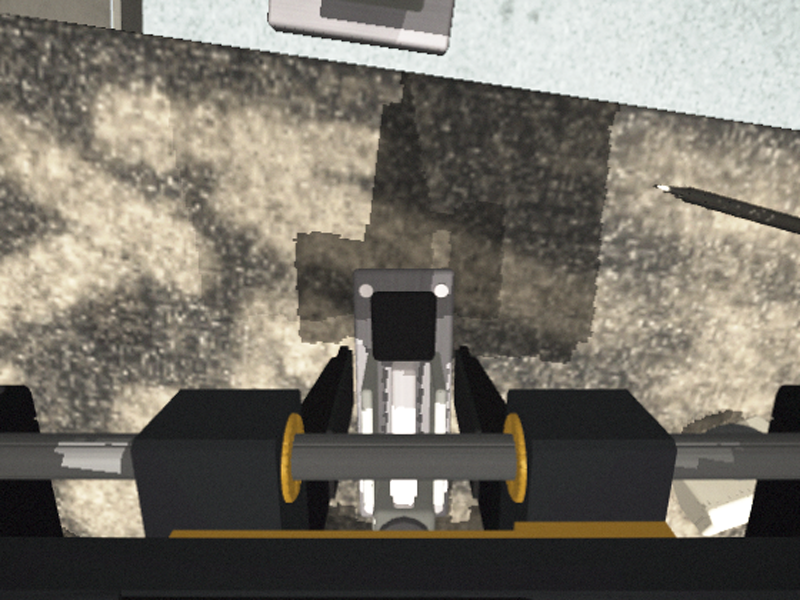

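The wrist view shows the paddle at about (404,325) with the fingers still closing.

```bash
python3 - <<'E'
from fit import *
import pickle
w=cam(env.camera_info("wrist"),pickle.load(open("s5.pkl","rb")))
print(back(w,np.array([[404,325],[404,361],[404,292]])/1.42857,[77,73,77]))
E
```

```text
[[448.51456493 128.4350659   77.        ]
 [467.7872372  131.05166551  73.        ]
 [433.01381655 126.33379341  77.        ]]
```

Call:
{"api": "jog_arm", "payload": {
  "series": [
    {"dx": 0,"dy": 0,"dz": -0.01,"rx": 0,"ry": 0,"rz": 0,"gripper": 0},
    {"dx": 0,"dy": 0,"dz": -0.01,"rx": 0,"ry": 0,"rz": 0,"gripper": 0},
    {"dx": 0,"dy": 0,"dz": -0.01,"rx": 0,"ry": 0,"rz": 0,"gripper": 0},
    {"dx": 0,"dy": 0,"dz": 0,"rx": 0,"ry": 0,"rz": 0,"gripper": 0},
    {"dx": 0,"dy": 0,"dz": 0,"rx": 0,"ry": 0,"rz": 0,"gripper": 0},
    {"dx": 0,"dy": 0,"dz": 0,"rx": 0,"ry": 0,"rz": 0,"gripper": 0},
    {"dx": 0,"dy": 0,"dz": 0,"rx": 0,"ry": 0,"rz": 0,"gripper": 0}
  ]
}}

```text
t: 10.15
eef_pos: [449.4, 129.3, 107.5]
tcp_rot: [-1.571, -0.0, 1.705]
ft_force: [-0.0, 0.0, 0.6]
opening: 0.002
```

Call:
{"api": "jog_arm", "payload": {
  "series": [
    {"dx": -0.001,"dy": -0.0006,"dz": -0.008,"rx": 0,"ry": 0,"rz": 0,"gripper": 0},
    {"dx": 0,"dy": 0,"dz": -0.008,"rx": 0,"ry": 0,"rz": 0,"gripper": 0},
    {"dx": 0,"dy": 0,"dz": -0.006,"rx": 0,"ry": 0,"rz": 0,"gripper": 0},
    {"dx": 0,"dy": 0,"dz": -0.006,"rx": 0,"ry": 0,"rz": 0,"gripper": 0},
    {"dx": 0,"dy": 0,"dz": -0.006,"rx": 0,"ry": 0,"rz": 0,"gripper": 0},
    {"dx": 0,"dy": 0,"dz": -0.006,"rx": 0,"ry": 0,"rz": 0,"gripper": 0}
  ]
}}

```text
t: 10.75
eef_pos: [447.2, 128.6, 66.6]
tcp_rot: [-1.568, -0.0, 1.705]
ft_force: [-4.7, -1.2, 6.5]
opening: 0.002
```

Call:
{"api": "jog_arm", "payload": {
  "series": [
    {"dx": 0,"dy": 0,"dz": -0.005,"rx": 0,"ry": 0,"rz": 0,"gripper": 0},
    {"dx": 0,"dy": 0,"dz": -0.005,"rx": 0,"ry": 0,"rz": 0,"gripper": 0},
    {"dx": 0,"dy": 0,"dz": -0.005,"rx": 0,"ry": 0,"rz": 0,"gripper": 0},
    {"dx": 0,"dy": 0,"dz": 0,"rx": 0,"ry": 0,"rz": 0,"gripper": 0}
  ]
}}

```text
t: 11.15
eef_pos: [447.7, 128.6, 51.7]
tcp_rot: [-1.569, -0.0, 1.705]
ft_force: [-3.3, -0.2, 8.6]
opening: 0.006
```

Call:
{"api": "jog_arm", "payload": {
  "series": [
    {"dx": 0,"dy": 0,"dz": -0.004,"rx": 0,"ry": 0,"rz": 0,"gripper": 0},
    {"dx": 0,"dy": 0,"dz": -0.003,"rx": 0,"ry": 0,"rz": 0,"gripper": 0},
    {"dx": 0,"dy": 0,"dz": 0,"rx": 0,"ry": 0,"rz": 0,"gripper": 0}
  ]
}}

```text
t: 11.45
eef_pos: [448.4, 128.7, 45.5]
tcp_rot: [-1.571, -0.0, 1.705]
ft_force: [-3.6, -1.3, 19.5]
opening: 0.006
```

```bash
python3 snap.py side 6; python3 - <<'E'
from h import *
crop(cv2.imread("pics/side6.png"),160,210,340,320,4,"pics/z8.png")
E
```

```text
11.45 [448.4 128.7  45.5] [-1.5714e+00 -1.0000e-04  1.7055e+00] [-3.6 -1.3 19.5] [ 0.138  0.565  2.107  0.     0.469 -1.568]
```

View pics/z8.png

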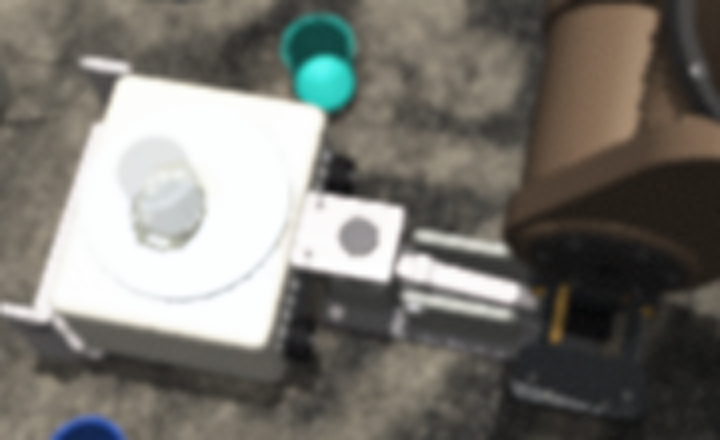

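Call:
{"api": "jog_arm", "payload": {
  "series": [
    {"dx": 0,"dy": 0,"dz": 0.01,"rx": 0,"ry": 0,"rz": 0,"gripper": 0},
    {"dx": 0,"dy": 0,"dz": 0.015,"rx": 0,"ry": 0,"rz": 0,"gripper": 0},
    {"dx": 0,"dy": 0,"dz": 0.015,"rx": 0,"ry": 0,"rz": 0,"gripper": 0},
    {"dx": 0,"dy": 0,"dz": 0.02,"rx": 0,"ry": 0,"rz": 0,"gripper": 0},
    {"dx": 0,"dy": 0,"dz": 0.01,"rx": 0,"ry": 0,"rz": 0,"gripper": 0},
    {"dx": 0,"dy": 0,"dz": 0,"rx": 0,"ry": 0,"rz": 0,"gripper": 0},
    {"dx": 0,"dy": 0,"dz": 0,"rx": 0,"ry": 0,"rz": 0,"gripper": 0},
    {"dx": 0,"dy": 0,"dz": 0,"rx": 0,"ry": 0,"rz": 0,"gripper": 0}
  ]
}}

```text
t: 12.3
eef_pos: [447.9, 128.6, 114.4]
tcp_rot: [-1.57, -0.0, 1.705]
ft_force: [-0.0, 0.2, 0.1]
opening: 0.004
```

```bash
python3 snap.py side 7;  python3 snap.py wrist 7; python3 - <<'E'
from h import *
a=[cv2.resize(cv2.imread(f"pics/side{k}.png")[230:300,165:275],None,fx=5,fy=4,interpolation=cv2.INTER_CUBIC) for k in (3,7)]
cv2.imwrite("pics/z9.png",np.vstack(a))
E
```

```text
12.3 [447.9 128.6 114.4] [-1.5695e+00 -1.0000e-04  1.7054e+00] [-0.   0.2  0.1] [ 0.138  0.435  2.057  0.     0.651 -1.568]
12.35 [447.9 128.7 114.5] [-1.5694e+00 -1.0000e-04  1.7054e+00] [ 0.1 -0.6 -0.3] [ 0.138  0.435  2.057  0.     0.651 -1.568]
```

View pics/z9.png

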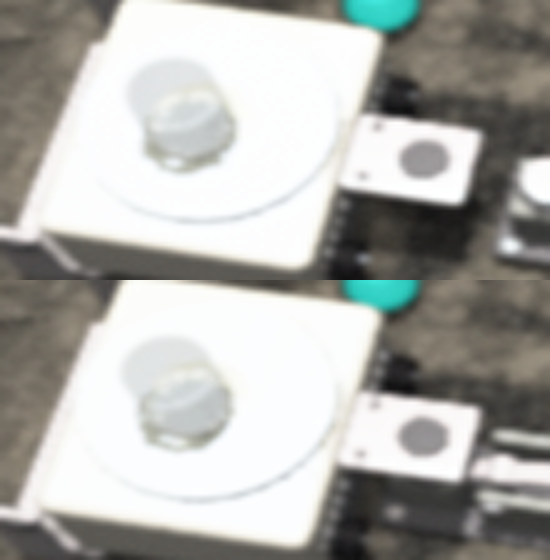

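View pics/wrist7b.png

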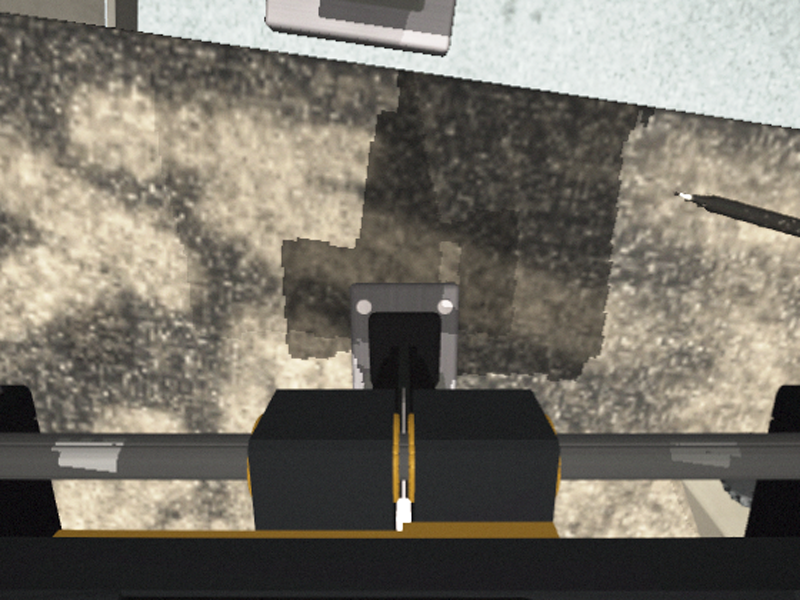

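```bash
python3 - <<'E'
from fit import *
import pickle
for t,u in(("4",px([[170,17],[333,18]],3,(200,100))),("5",np.array([[354,270],[453,270]])/1.42857),("7",np.array([[350,284],[459,284]])/1.42857)):
    w=cam(env.camera_info("wrist"),pickle.load(open(f"s{t}.pkl","rb")))
    print(t,back(w,u,8).round(1).tolist())
E
```

```text
4 [[442.7, 98.4, 8.0], [435.4, 154.8, 8.0]]
5 [[442.3, 98.3, 8.0], [434.6, 155.4, 8.0]]
7 [[442.1, 97.8, 8.0], [434.2, 156.0, 8.0]]
```

Call:
{"api": "jog_arm", "payload": {
  "series": [
    {"dx": 0,"dy": 0,"dz": -0.01,"rx": 0,"ry": 0,"rz": 0,"gripper": 0},
    {"dx": 0,"dy": 0,"dz": -0.01,"rx": 0,"ry": 0,"rz": 0,"gripper": 0},
    {"dx": 0,"dy": 0,"dz": -0.006,"rx": 0,"ry": 0,"rz": 0,"gripper": 0},
    {"dx": 0,"dy": 0,"dz": -0.006,"rx": 0,"ry": 0,"rz": 0,"gripper": 0},
    {"dx": 0,"dy": 0,"dz": -0.006,"rx": 0,"ry": 0,"rz": 0,"gripper": 0},
    {"dx": 0,"dy": 0,"dz": -0.006,"rx": 0,"ry": 0,"rz": 0,"gripper": 0},
    {"dx": 0,"dy": 0,"dz": -0.006,"rx": 0,"ry": 0,"rz": 0,"gripper": 0},
    {"dx": 0,"dy": 0,"dz": -0.006,"rx": 0,"ry": 0,"rz": 0,"gripper": 0},
    {"dx": 0,"dy": 0,"dz": -0.005,"rx": 0,"ry": 0,"rz": 0,"gripper": 0},
    {"dx": 0,"dy": 0,"dz": -0.004,"rx": 0,"ry": 0,"rz": 0,"gripper": 0},
    {"dx": 0,"dy": 0,"dz": -0.003,"rx": 0,"ry": 0,"rz": 0,"gripper": 0},
    {"dx": 0,"dy": 0,"dz": -0.001,"rx": 0,"ry": 0,"rz": 0,"gripper": 0}
  ]
}}

```text
t: 13.6
eef_pos: [448.2, 128.7, 46.3]
tcp_rot: [-1.571, -0.0, 1.705]
ft_force: [-2.8, -0.6, 12.5]
opening: 0.004
```

Call:
{"api": "jog_arm", "payload": {
  "series": [
    {"dx": 0,"dy": 0,"dz": 0,"rx": 0,"ry": 0,"rz": 0,"gripper": 0},
    {"dx": 0,"dy": 0,"dz": 0,"rx": 0,"ry": 0,"rz": 0,"gripper": 0}
  ]
}}

```text
t: 13.8
eef_pos: [448.2, 128.7, 46.4]
tcp_rot: [-1.571, -0.0, 1.705]
ft_force: [-3.4, -0.5, 10.6]
opening: 0.005
```

```bash
python3 snap.py side 8; python3 snap.py scene 8; python3 - <<'E'
from h import *
a=[cv2.resize(cv2.imread(f"pics/side{k}.png")[230:300,165:275],None,fx=5,fy=4,interpolation=cv2.INTER_CUBIC) for k in (3,8)]
cv2.imwrite("pics/z10.png",np.vstack(a))
E
```

```text
13.8 [448.2 128.7  46.4] [-1.5710e+00 -1.0000e-04  1.7055e+00] [-3.4 -0.5 10.6] [ 0.138  0.563  2.107  0.     0.472 -1.568]
13.85 [448.2 128.7  46.4] [-1.5710e+00 -1.0000e-04  1.7055e+00] [-2.  -0.4  9.1] [ 0.138  0.563  2.107  0.     0.472 -1.568]
```

View pics/z10.png

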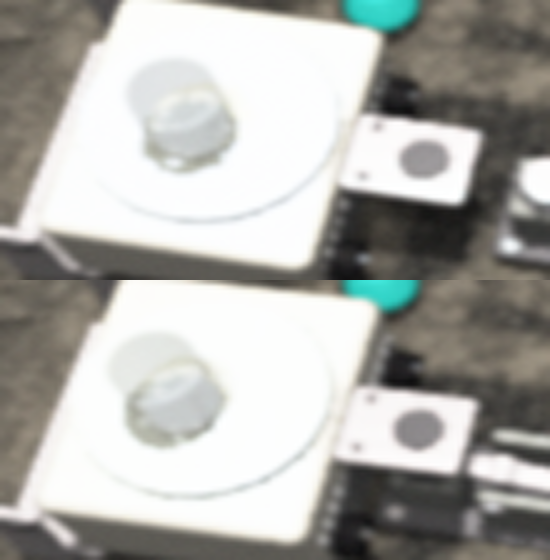

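View pics/side8b.png

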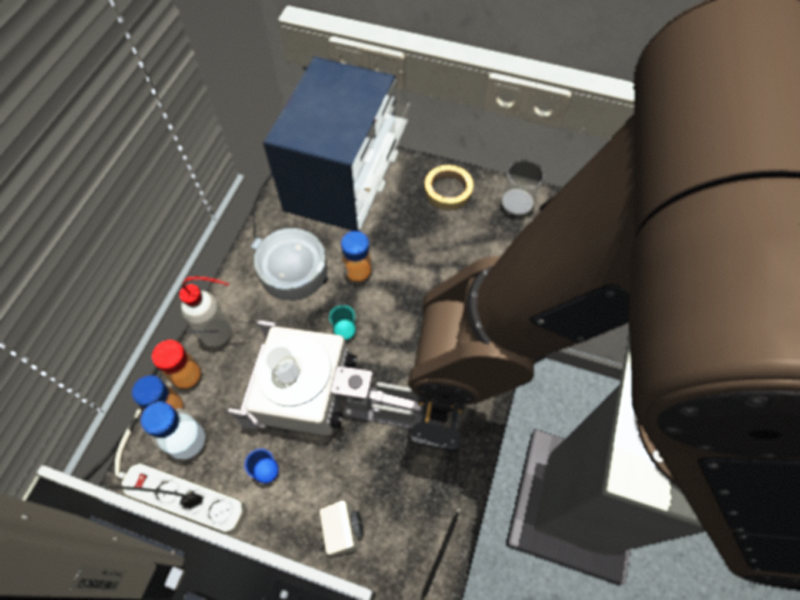

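Call:
{"api": "jog_arm", "payload": {
  "series": [
    {"dx": 0,"dy": 0,"dz": -0.001,"rx": 0,"ry": 0,"rz": 0,"gripper": 0},
    {"dx": 0,"dy": 0,"dz": -0.0005,"rx": 0,"ry": 0,"rz": 0,"gripper": 0},
    {"dx": 0,"dy": 0,"dz": 0,"rx": 0,"ry": 0,"rz": 0,"gripper": 0},
    {"dx": 0,"dy": 0,"dz": 0,"rx": 0,"ry": 0,"rz": 0,"gripper": 0}
  ]
}}

```text
t: 14.3
eef_pos: [448.3, 128.7, 45.5]
tcp_rot: [-1.572, -0.0, 1.705]
ft_force: [-3.9, -0.5, 20.3]
opening: 0.003
```

```bash
python3 snap.py side 9; python3 snap.py scene 9; python3 - <<'E'
from fit import *
# predicted disc shift for tilt th about pivot
p=np.array([583.4,147.6,95]);d=np.array([np.cos(.136),np.sin(.136),0]);piv=p+d*170;piv[2]=85
for th in(0,.025,.09):
    h,v=-170,10
    q=piv+d*(h*np.cos(th)+v*np.sin(th)); q[2]=85+v*np.cos(th)-h*np.sin(th)
    print(th,q.round(1),proj(C["side"],[q]).round(2),proj(C["scene"],[q]).round(2))
for n,b in(("side",(235,255,265,280)),("scene",(255,255,280,280))):
    for k in("0","9"):
        im=cv2.cvtColor(cv2.imread(f"pics/{n}{k}.png"),cv2.COLOR_BGR2GRAY).astype(float)
        g=im[b[1]:b[3],b[0]:b[2]]; print(n,k,g.min(),g.max())
    a=[cv2.resize(cv2.imread(f"pics/{n}{k}.png")[b[1]:b[3],b[0]:b[2]],None,fx=11,fy=11,interpolation=cv2.INTER_CUBIC) for k in "09"]
    cv2.imwrite(f"pics/d_{n}.png",np.vstack(a))
E
```

```text
14.3 [448.3 128.7  45.5] [-1.5719e+00 -1.0000e-04  1.7055e+00] [-3.9 -0.5 20.3] [ 0.138  0.565  2.108  0.     0.468 -1.568]
14.35 [448.3 128.7  45.5] [-1.5718e+00 -1.0000e-04  1.7055e+00] [-4.1 -1.3 19.6] [ 0.138  0.565  2.108  0.     0.468 -1.568]
0 [583.4 147.6  95. ] [[249.06 268.43]] [[266.28 268.4 ]]
0.025 [583.7 147.6  99.2] [[248.82 267.78]] [[266.16 267.71]]
0.09 [585.  147.8 110.2] [[247.97 266.02]] [[265.66 265.89]]
side 0 16.0 255.0
side 9 16.0 252.0
scene 0 48.0 241.0
scene 9 47.0 238.0
```

View pics/d_side.png

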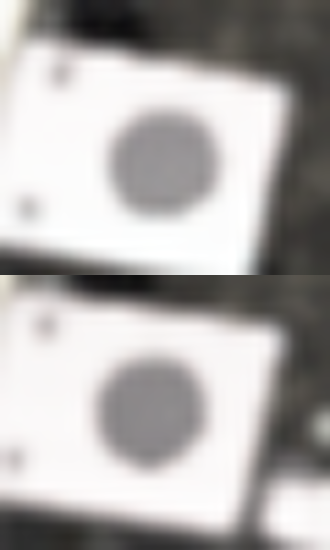

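View pics/scene9b.png

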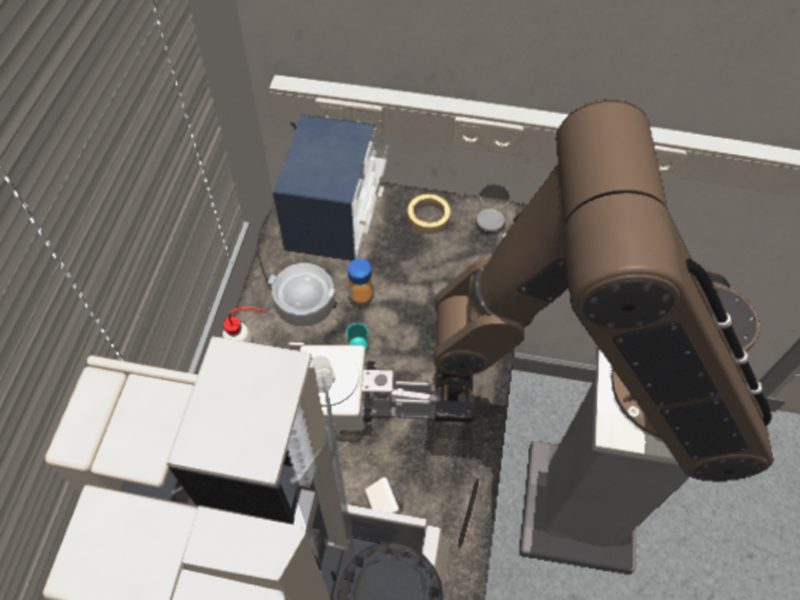

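The lug disc has moved by (-1.1, -2.4) px in the side view. That is exactly what a 0.09 rad tilt predicts. The beaker is still standing and everything else is in place.

```bash
python3 -c "
from cell import env
print(env.job_done())"
```

```text
the job is handed in; nothing more can be done
None
```

I set the jack under the stirrer's lug, let go of it and pumped it. I handed the job in at about 14.4 s with the handle held down.

**Placement:** After release, the wrist camera put the saddle about 1 mm from the pad's centre. A check on the base plate's corners after the first stroke showed no shift.

**Pumping:** I pressed the handle right down, let it spring up clear of the fingers for about half a second, and pressed it right down again. Each press ended at the stop with about 20 N. The second press first stopped about 1 mm short (about 10 N), so I pressed it a little further before handing in.

**Lift:** The side camera shows the lug disc moved by (-1.1, -2.4) px, matching the (-1.09, -2.41) px expected for a tilt of 0.09 rad. That raises the pad about 15 mm.

**Surroundings:** In the last pictures the beaker is still standing on the stirrer and the other things look unmoved.

**Checks that failed or disagreed:** My first move call was refused because I left out some of the keys, and the arm did not move. The two fixed cameras disagreed by about 3–5 mm in y, so I relied on the wrist camera for alignment.

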